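Make up the left-bank and right-bank head kits

TASK

Make up two kits for the engine rebuild from the new parts on the bench: the red tray gets the left-hand bracket and the bright steel lifter, the blue tray gets the right-hand bracket, the brass bush and the orange filter. Each bracket stands on its foot, flat in its tray's large pocket, and each of the other parts stands upright in a small pocket, one to a pocket (seen from above with its toe pointing towards you, the left-hand bracket has the toe at the left end, the right-hand one at the right end). Leave the sooty old lifter, the rusty old bush and the nut where they stand, and let go of everything at the end.

Things in the scene. Friction and masses are not known exactly. Their poses are not given: they have to be found in the camera images.
- bracket_left: left-hand light-grey bracket. Upright plate 80 long (y) x 10 thick (x) x 40 mm high, dark dots on its faces; foot 6 mm thick: a strip to x = 15 all along the plate, and at one end only (y = -12 to -40) a toe out to x = 42 mm with a dark dot. Origin: underside, middle of the plate; z up, x to the toe's side. From above, toe pointing to you, it is at the left end. Grip plate by its 10 mm. 0.16 kg.
- bracket_right: right-hand, mirror-image light-grey bracket. Upright plate 80 long (y) x 10 thick (x) x 40 mm high, dark dots on its faces; foot 6 mm thick: a strip to x = 15 all along the plate, and at one end only (y = 12 to 40) a toe out to x = 42 mm with a dark dot. Origin: underside, middle of the plate; z up, x to the toe's side. From above, toe pointing to you, it is at the right end. Grip plate by its 10 mm. 0.16 kg.
- lifter: Bright steel valve lifter, an upright cylinder of 24 mm diameter, 56 mm high, with two darker bands and a dark dot on top, 0.12 kg. Origin: centre of its underside, z up.
- bush: Brass flanged bush standing on its flange: flange 34 mm diameter x 6 mm at the bottom, barrel 28 mm diameter up to 40 mm total height, dark bore on top, 0.13 kg. Origin: centre of its underside, z up.
- filter: Orange canister filter, an upright cylinder of 36 mm diameter (37 mm over the thin black band at its foot), 54 mm high, 0.14 kg. Origin: centre of its underside, z up.
- tray_red: Red kit tray, fixed, 152 (x) x 122 (y) mm; walls and dividers 18 mm high, floor 4 mm thick. Origin: underside, centre. Large pocket: x -71 to 7, y -56 to 56 mm; two small pockets: x 11 to 71, y -56 to -2 and y 2 to 56 mm (inner sizes). Red and blue swap sides (left, right of the stock); x points away from the robot, yaw within 0.25 rad.
- tray_blue: Blue kit tray, fixed, 152 (x) x 122 (y) mm; walls and dividers 18 mm high, floor 4 mm thick. Origin: underside, centre. Large pocket: x -71 to 7, y -56 to 56 mm; two small pockets: x 11 to 71, y -56 to -2 and y 2 to 56 mm (inner sizes). Red and blue swap sides (left, right of the stock); x points away from the robot, yaw within 0.25 rad.
- old_lifter: Sooty black old lifter, same shape as the bright one (24 mm diameter, 56 mm high), loose; to be left alone. Origin: centre of its underside.
- old_bush: Rusty brown old bush, same shape as the brass one (34 mm flange, 40 mm high), loose; to be left alone. Origin: centre of its underside.
- nut: Large grey hexagon nut lying flat, 36 mm across flats (42 mm across corners), 22 mm high, loose; to be left alone. Origin: centre of its underside.
Not all that is in view belongs to the job. Leave any green look-alike of the bracket_left alone.

How it is judged:
By the outcome, as a careful person would: the job done as asked, in the order asked, and still so for the second after the job is handed in, with the robot touching nothing.
It also fails if it takes over 109 s, if anything falls off the work surface, if the arm or the gripper's body presses on something with over 40 N, if the wrist force passes 120 N, or if a joint passes its speed limit or range.

ROBOT

A 6-joint arm with a two-finger parallel gripper is mounted at the origin on the work surface. World frame = base frame: x ahead of the robot, y to its left, z up, the work surface at z = 0. Lengths are in m, angles in rad, forces in N, time in s.
With the tool pointing down it reaches from about 0.375 to 0.9 m from the base axis. Payload 3.1 kg.
Tool frame: the origin (TCP) lies midway between the tips of the shut fingers; the grasp point (between the pads) lies pinch_z behind it (pinch_z is the distance from the TCP to the grasp point, in m); y points along the fingers, z is the direction in which the jaws open and shut, and the axes are right-handed (so a half turn about y gives the same grasp; the last joint's range is limited). The gripper opens to 87 mm and grips with 3 to 60 N. Pads are 19 mm wide; open, the fingers measure 117 mm over their backs; the gripper's body (75 mm by 190 mm) begins 51 mm behind the grasp point.
Start: joints at [1.089, 0.527, 1.433, -0, 1.181, -0.178], TCP at [0.186, 0.597, 0.223] pointing down, gripper open.
Joint ranges: [-3.08, 3.08], [-0.75, 2.2], [0.22, 2.44], [-1.43, 4.57], [0, 2.65], [-2.85, 2.85]. Speed limits (rad/s): [2.79, 2.79, 3.14, 3.14, 3.14, 3.14].

INTERFACE

Orientations are given as a unit quaternion [x, y, z, w].
In Python, from rig import get_obs, camera, hand_in, pinch_z gives the robot as it stands. The module is installed in compiled form; this text tells all that it offers.
- The arm moves only by the tool arm_command, never from a script. Its argument "plan" is a list of rows, each a list of 2 entries, a list of its own where there are three numbers: the shift along the world's x, y, z in units of 25 mm (1.0 is 25 mm), then the turn about the world's z in units of 5 degrees (1.0 is 5 degrees). A call has 1 to 5 rows; each row is the pose to reach, as a shift and turn from the pose commanded when the call began; what a row does not reach only later rows make up. A row lasts 1/10 s, in which the tool goes at most 50 mm and 8.59 degrees, less where a joint would pass 70% of its speed; a pose out of reach is approached as far as the arm can. A call with a gripper value outside its range is refused whole. "fingers" is the opening, from -1 (shut) to 1 (fully open), set as the call begins (left out, the last holds). The fingers move at their own pace and stop on an object; "force" is the grip in N (left out, the last holds). Time passes only in rows, so rows that repeat a pose let the fingers close. It gives the time, the measured TCP pose, the force and the opening at its end, in the units of the state.
- get_obs(): the state, without advancing time (a new reading comes with each control period).
- camera(name): name is "scene" or "top" or "wrist"; returns a dict with "pixels" (384x512x3 uint8, red, green, blue), "camera_matrix" (3x3 intrinsics, pixels), "R" (3x3) and "t" (3): a world point X has camera coordinates R X + t. Camera axes: x right, y down, z forward; pixel columns grow to the right and rows downward; lengths in m; the calibration is good to about 2 mm. A picture is of the moment at which its call begins. There is no depth.
- hand_in(): hands the job in, once; it reports no verdict.
The state is a dict: "time": time; "q": joint angles; "joint_velocities": joint speeds; "joint_torque": joint torques, N m; "position": TCP position; "tool_rot": TCP orientation; "ft_force": force on the tool from outside, world axes, zero at the start; "moment": the same for the moment, N m; "grip_width": finger opening in m.
Only numpy, scipy, OpenCV 4.12 (cv2) and the standard library are available. Lean on these libraries where they do the work, as an engineer would, in place of code of your own. Each camera call takes 0.05 s, during which the arm holds its last target.

## Working session

There is one attempt and no reset: what is moved stays moved. The work goes in short steps, Python scripts to look and compute and a tool call to move; the robot and the scene stay as the last step left them, time stands still between calls to the robot, and variables do not carry over. Pictures are saved under pics/ and viewed, and the job is handed in when it is done.

Besides the shell and the picture viewer there is one more tool, called by a JSON object that holds its "fn" and its "kwargs". arm_command: Moves the arm, as the interface text tells. Its arguments: {"type":"object","properties":{"plan":{"type":"array"},"fingers":{"type":"number"},"force":{"type":"number"}},"required":["plan"]}

```bash
mkdir -p pics
python3 - <<'E'
from rig import get_obs, camera, pinch_z
import cv2,numpy as np
o=get_obs();print(o,pinch_z)
for n in ["scene","top"]:
    c=camera(n);print(n,c["camera_matrix"].tolist(),np.round(c["R"],3).tolist(),np.round(c["t"],3).tolist())
    cv2.imwrite(f"pics/{n}0.png",cv2.resize(c["pixels"][:,:,::-1],(800,600),interpolation=cv2.INTER_CUBIC))
E
```

```text
{'time': 0.0, 'q': array([ 1.08951525e+00,  5.28470973e-01,  1.43386823e+00, -2.23658349e-07,
        1.18141125e+00, -1.78528012e-01]), 'joint_velocities': array([ 0.00052569, -0.00104397, -0.00053314,  0.00196137,  0.00062262,
       -0.00023377]), 'joint_torque': array([-9.55205996e-05, -4.40038848e+01, -1.76590258e+01,  6.32888381e-02,
        5.82824077e-02, -1.55378684e-04]), 'position': array([0.18599331, 0.59592977, 0.22157953]), 'tool_rot': array([ 0.69974199, -0.10687802,  0.10638388, -0.69829843]), 'ft_force': array([0.25706629, 0.3320686 , 1.36513643]), 'moment': array([-0.00342109,  0.03959941, -0.00406254]), 'grip_width': 0.08699018029936788} 0.0187
scene [[394.4710469933829, 0.0, 253.50170940941786], [0.0, 394.4710469933829, 189.12414720699263], [0.0, 0.0, 1.0]] [[0.836, 0.548, 0.008], [0.402, -0.603, -0.689], [-0.373, 0.58, -0.725]] [-0.403, -0.17, 1.001]
top [[480.73460849376306, 0.0, 253.31752179100613], [0.0, 480.73460849376306, 190.22474760270023], [0.0, 0.0, 1.0]] [[-0.008, -1.0, -0.007], [-0.977, 0.009, -0.213], [0.213, 0.005, -0.977]] [0.025, 0.505, 0.892]
```

View pics/scene0.png

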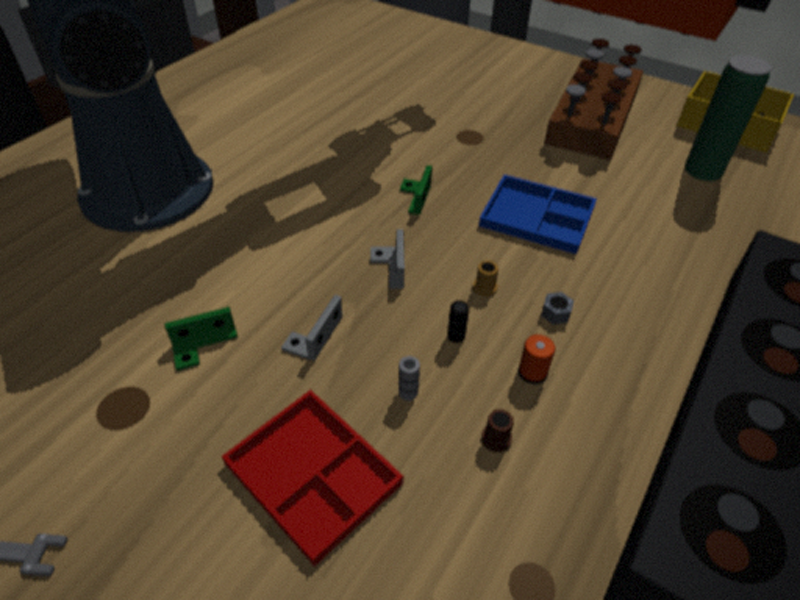

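View pics/top0.png

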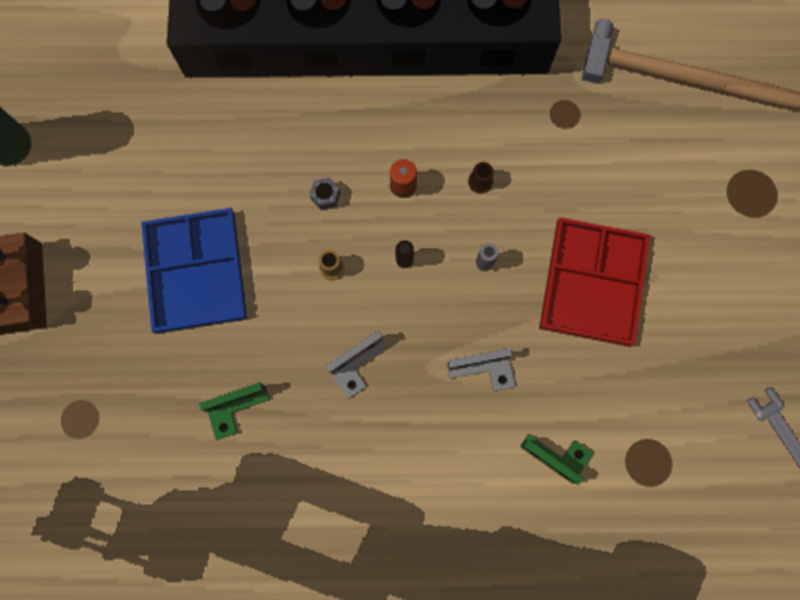

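The top view (up = +x, left = +y) shows two grey brackets. The one at (355,362) has its toe at the left end seen from the toe side, so it is bracket_left. The one at (485,365) has its toe at the right end, so it is bracket_right. The green ones at (235,408) and (560,458) are look-alikes. Bright lifter (487,257), sooty lifter (404,253), brass bush (330,263), rusty bush (482,177), filter (403,177), nut (325,193). Next, enlarged crops to confirm.

```bash
cat > h.py <<'E'
from rig import get_obs, camera, pinch_z
import cv2,numpy as np
def ray(c,uv,z):
    uv=np.atleast_2d(np.array(uv,float)); K=c["camera_matrix"];R=np.array(c["R"]);t=np.array(c["t"])
    d=(np.c_[uv,np.ones(len(uv))]@np.linalg.inv(K).T)@R; C=-R.T@t
    s=(z-C[2])/d[:,2]; return C+d*s[:,None]
def crop(c,x0,y0,x1,y1,s,name):
    cv2.imwrite(f"pics/{name}.png",cv2.resize(c["pixels"][y0:y1,x0:x1,::-1],None,fx=s,fy=s,interpolation=cv2.INTER_CUBIC))
E
python3 - <<'E'
from h import *
c=camera("top")
crop(c,190,95,350,265,5,"cr1") if False else crop(c,195,200,345,260,5,"crb")
crop(c,190,95,330,185,5,"crc")
hsv=cv2.cvtColor(c["pixels"],cv2.COLOR_RGB2HSV)
for n,lo,hi in [("blue",(105,120,50),(125,255,255)),("red",(174,150,60),(180,255,255)),("red2",(0,180,60),(4,255,255))]:
    m=cv2.inRange(hsv,lo,hi)
    cs,_=cv2.findContours(m,cv2.RETR_EXTERNAL,cv2.CHAIN_APPROX_NONE)
    for k in cs:
        if cv2.contourArea(k)>300:
            r=cv2.minAreaRect(k); print(n,cv2.contourArea(k),r)
            print(cv2.approxPolyDP(cv2.convexHull(k),4,True)[:,0].tolist())
E
```

```text
blue 4085.0 ((122.59231567382812, 172.73846435546875), (72.31224822998047, 60.280879974365234), 82.87498474121094)
[[147, 134], [156, 202], [97, 211], [91, 142]]
red2 4230.0 ((381.24322509765625, 180.04054260253906), (61.649620056152344, 72.99314880371094), 9.462322235107422)
[[358, 140], [415, 151], [405, 220], [346, 209]]
```

View pics/crb.png

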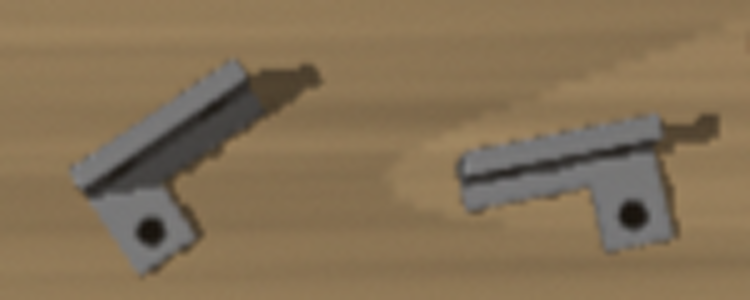

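View pics/crc.png

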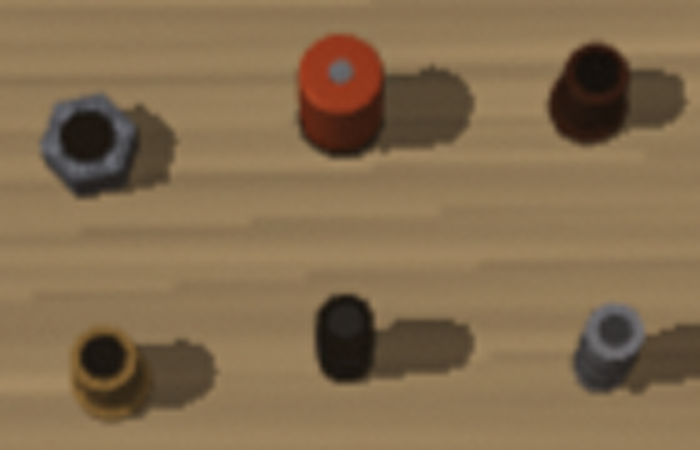

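Crops confirm it: bright lifter at the lower right with a light rim, brass bush lower left, orange filter top centre. Sooty lifter, rusty bush and nut are clearly distinct. Now to measure positions.

```bash
python3 - <<'E'
from h import *
from scipy.spatial.transform import Rotation as Ro
c=camera("top")
o=get_obs();print("tool z",Ro.from_quat(o["tool_rot"]).as_matrix().round(3).tolist())
f=lambda x0,y0,s,L:[(x0+(u+.5)/s-.5,y0+(v+.5)/s-.5) for u,v in L]
for n,L,sg in [("L",[(72,172),(234,60),(248,76),(86,190)],-1),("R",[(460,160),(658,116),(661,138),(465,180)],1)]:
    P=ray(c,f(195,200,5,L),.04); m=P.mean(0)
    d=(P[0]+P[3]-P[1]-P[2]); print(n,m.round(4),"len",np.linalg.norm(d)/2,"wid",np.linalg.norm(P[0]-P[3]),"line angle",np.degrees(np.arctan2(d[1],d[0])))
    dot=ray(c,f(195,200,5,[(151,231) if n=="L" else (633,215)]),.006)[0]
    a=np.arctan2(d[1],d[0]); yb=d[:2]/np.linalg.norm(d[:2])*(1 if sg>0 else 1)
    if sg<0: yb=-yb   # toe at left end = -y
    else: yb=-yb
    xb=np.array([yb[1],-yb[0]]); r=dot[:2]-m[:2]
    print("  yb",yb.round(3),"xb",xb.round(3),"dot in bracket",(r@xb).round(4),(r@yb).round(4))
for n,p,z in [("lifter",(613,331),.056),("bush",(103,358),.04),("filter",(341,72),.054),("oldl",(344,318),.056),("oldb",(598,70),.04),("nut",(88,135),.022)]:
    print(n,ray(c,f(190,95,5,[p]),z)[0].round(4))
for n,q in [("blue",[[147, 134], [156, 202], [97, 211], [91, 142]]),("red",[[358, 140], [415, 151], [405, 220], [346, 209]])]:
    P=ray(c,q,.018);print(n,P[:,:2].round(4).tolist(),P.mean(0).round(4),[np.linalg.norm(P[i]-P[i-1]).round(4) for i in range(4)])
for n,x0,y0 in [("tb",80,125),("tr",335,130)]: crop(c,x0,y0,x0+90,y0+100,6,n)
E
python3 -c "
import cv2,numpy as np
cv2.imwrite('pics/tt.png',cv2.resize(np.hstack([cv2.imread('pics/tb.png'),cv2.imread('pics/tr.png')]),None,fx=.7,fy=.7))"
```

```text
tool z [[0.955, -0.001, 0.298], [-0.298, -0.001, 0.955], [-0.0, -1.0, -0.001]]
L [0.4396 0.0735 0.04  ] len 0.07758793983279329 wid 0.009046953124523388 line angle 124.85018644896607
  yb [ 0.571 -0.821] xb [-0.821 -0.571] dot in bracket 0.0284 -0.0267
R [ 0.4286 -0.084   0.04  ] len 0.07954765731891562 wid 0.008086305620033056 line angle 101.8452269783145
  yb [ 0.205 -0.979] xb [-0.979 -0.205] dot in bracket 0.0288 0.0265
lifter [ 0.5635 -0.0973  0.056 ]
bush [0.5586 0.1074 0.04  ]
filter [0.675 0.01  0.054]
oldl [0.5699 0.0098 0.056 ]
oldb [ 0.6804 -0.0968  0.04  ]
nut [0.6608 0.1166 0.022 ]
blue [[0.636, 0.2434], [0.4901, 0.2192], [0.4725, 0.3386], [0.6195, 0.3603]] [0.5545 0.2904 0.018 ] [np.float64(0.1181), np.float64(0.1478), np.float64(0.1207), np.float64(0.1485)]
red [[0.6184, -0.1991], [0.5933, -0.3162], [0.4487, -0.2846], [0.4723, -0.167]] [ 0.5332 -0.2417  0.018 ] [np.float64(0.1497), np.float64(0.1197), np.float64(0.148), np.float64(0.12)]
```

View pics/tt.png

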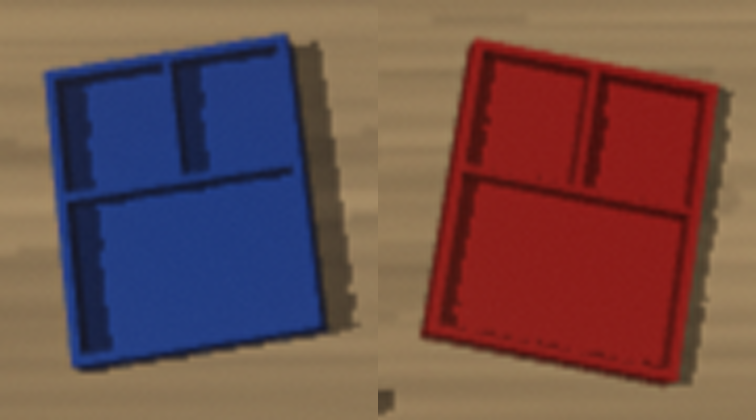

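{"fn": "arm_command", "kwargs": {"plan": [[[0.8,-1.7,-0.3],-0.6],[[1.6,-3.4,-0.6],-1.2],[[2.4,-5.1,-0.9],-1.8],[[3.2,-6.8,-1.2],-2.4],[[4,-8.5,-1.5],-3]], "fingers": 0, "force": 35}}

```text
time: 0.7
position: [0.2868, 0.3825, 0.1849]
tool_rot: [-0.679, 0.197, -0.198, 0.679]
ft_force: [0.7, 0.5, 0.6]
grip_width: 0.055
```

{"fn": "arm_command", "kwargs": {"plan": [[[0.8,-1.7,-0.3],-0.6],[[1.6,-3.4,-0.6],-1.2],[[2.4,-5.1,-0.9],-1.8],[[3.2,-6.8,-1.2],-2.4],[[4,-8.5,-1.5],-3]]}}

```text
time: 1.2
position: [0.3871, 0.1699, 0.1474]
tool_rot: [-0.647, 0.284, -0.285, 0.647]
ft_force: [1.0, 1.1, 1.4]
grip_width: 0.0439
```

{"fn": "arm_command", "kwargs": {"plan": [[[1.1,-1.9,-0.4],-0.8],[[2.1,-3.9,-0.8],-1.6],[[2.1,-3.9,-0.8],-1.6],[[2.1,-3.9,-0.8],-1.6]]}}

```text
time: 1.6
position: [0.4399, 0.0724, 0.1272]
tool_rot: [-0.626, 0.33, -0.33, 0.626]
ft_force: [-0.4, 0.8, 0.1]
grip_width: 0.0434
```

```bash
cat > w.py <<'E'
import sys
from h import *
from scipy.spatial.transform import Rotation as Ro
n=sys.argv[1];cam=sys.argv[2] if len(sys.argv)>2 else "wrist"
c=camera(cam);p=c["pixels"].copy()
o=get_obs();M=Ro.from_quat(o["tool_rot"]).as_matrix()
print(o["time"],o["position"].round(4),"jaw deg",np.degrees(np.arctan2(M[1,2],M[0,2])).round(2),"w",round(o["grip_width"],4))
if cam=="wrist":
    for z in [0.04]:
        X=np.array([o["position"][0],o["position"][1],z]); q=np.array(c["camera_matrix"])@(np.array(c["R"])@X+np.array(c["t"])); print("tcp px at z.04",(q[:2]/q[2]).round(1))
cv2.imwrite(f"pics/{n}.png",cv2.resize(p[:,:,::-1],None,fx=1.5,fy=1.5,interpolation=cv2.INTER_CUBIC))
E
python3 w.py w1
```

```text
1.65 [0.4385 0.0738 0.1273] jaw deg 34.55 w 0.0435
tcp px at z.04 [258.5 193. ]
```

View pics/w1.png

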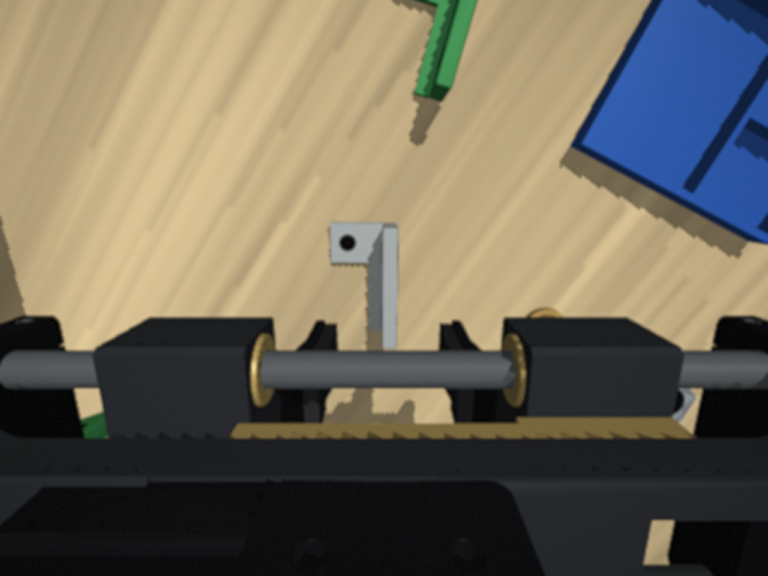

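The wrist view shows the left bracket's plate at (390,285), centred between the fingers and parallel to the pads, so I descend.

{"fn": "arm_command", "kwargs": {"plan": [[[0,0,-1.6],0],[[0,0,-3.2],0],[[0,0,-4],0],[[0,0,-4.35],0],[[0,0,-4.35],0]]}}

```text
time: 2.15
position: [0.4375, 0.0755, 0.0183]
tool_rot: [0.627, -0.329, 0.327, -0.626]
ft_force: [-0.8, -1.3, -0.4]
grip_width: 0.0431
```

{"fn": "arm_command", "kwargs": {"plan": [[[0,0,0],0],[[0,0,0],0],[[0,0,0],0],[[0,0,0],0],[[0,0,0],0]], "fingers": -1}}

```text
time: 2.65
position: [0.4392, 0.074, 0.0193]
tool_rot: [-0.626, 0.328, -0.329, 0.626]
ft_force: [0.9, 0.5, 1.0]
grip_width: 0.0111
```

{"fn": "arm_command", "kwargs": {"plan": [[[0,0,1],0],[[0,0,2],0],[[0,0,3],0],[[0,0,4],0],[[0,0,4],0]]}}

```text
time: 3.15
position: [0.4406, 0.0739, 0.1212]
tool_rot: [-0.625, 0.326, -0.33, 0.627]
ft_force: [0.8, -1.1, -1.4]
grip_width: 0.01
```

{"fn": "arm_command", "kwargs": {"plan": [[[0.3,-1.4,0],-1.1],[[0.7,-2.8,0],-2.2],[[1.1,-4.2,0],-3.3],[[1.4,-5.6,0],-4.4],[[1.8,-7,0],-5.4]]}}

```text
time: 3.65
position: [0.4828, -0.102, 0.1175]
tool_rot: [0.532, -0.468, 0.466, -0.531]
ft_force: [0.6, 0.2, -1.5]
grip_width: 0.0101
```

{"fn": "arm_command", "kwargs": {"plan": [[[0.3,-1.4,0],-1],[[0.7,-2.8,0],-2],[[1.1,-4.2,0],-3],[[1.4,-5.5,0],-3.95],[[1.4,-5.5,0],-3.95]]}}

```text
time: 4.15
position: [0.5204, -0.2436, 0.1176]
tool_rot: [0.443, -0.55, 0.553, -0.443]
ft_force: [0.1, -0.3, -1.0]
grip_width: 0.0097
```

```bash
python3 w.py w2;python3 w.py t2 top
```

```text
4.2 [ 0.5187 -0.2406  0.1173] jaw deg -12.27 w 0.01
tcp px at z.04 [256.6 194.2]
4.25 [ 0.5177 -0.2385  0.1172] jaw deg -12.18 w 0.0101
```

View pics/w2.png

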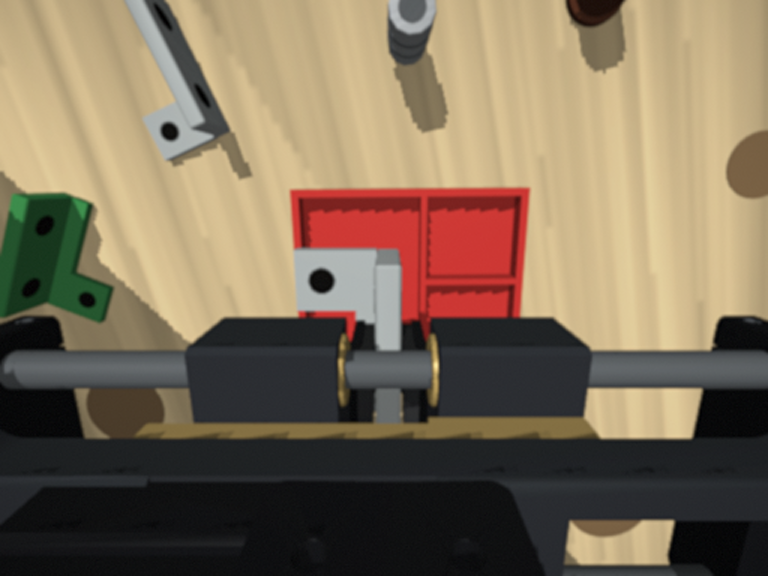

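View pics/t2.png

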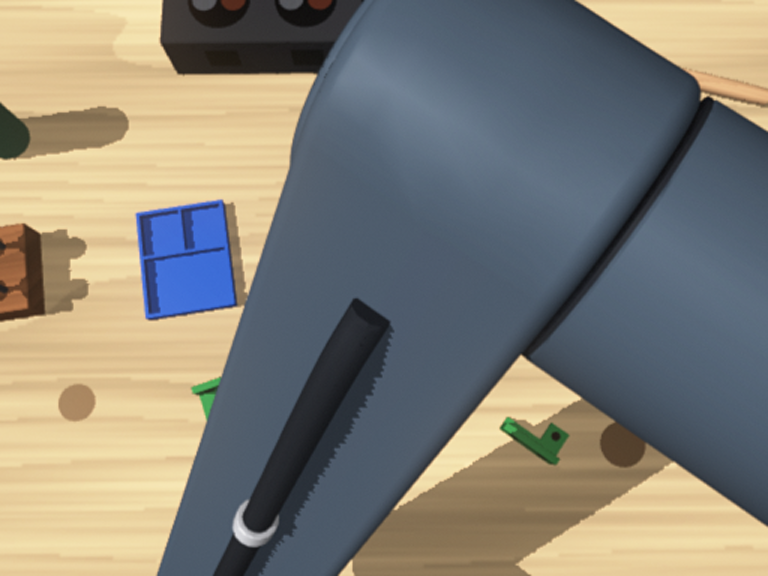

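The wrist view shows the bracket (toe dot at (321,280)) aligned with the red tray and over its large pocket. Lowering.

{"fn": "arm_command", "kwargs": {"plan": [[[0,0,-1.4],0],[[0,0,-2.6],0],[[0,0,-3.3],0],[[0,0,-3.6],0],[[0,0,-3.75],0]]}}

```text
time: 4.75
position: [0.5174, -0.2363, 0.0245]
tool_rot: [-0.445, 0.551, -0.548, 0.444]
ft_force: [-4.6, 4.7, 22.2]
grip_width: 0.0097
```

{"fn": "arm_command", "kwargs": {"plan": [[[0,0,0],0],[[0,0,0],0]]}}

```text
time: 4.95
position: [0.5193, -0.2383, 0.0258]
tool_rot: [0.445, -0.549, 0.55, -0.445]
ft_force: [-0.1, 0.5, -1.4]
grip_width: 0.0095
```

Run:
```python
from h import *
c=camera("scene");crop(c,120,220,290,370,4,"s3")
for i in range(3): o=get_obs();print(o["position"].round(4),o["ft_force"].round(1))
```

```text
[ 0.5194 -0.2385  0.0258] [ 0.2  1.  -0.2]
[ 0.5194 -0.2385  0.0258] [ 0.2  1.  -0.2]
[ 0.5194 -0.2385  0.0258] [ 0.2  1.  -0.2]
```

View pics/s3.png

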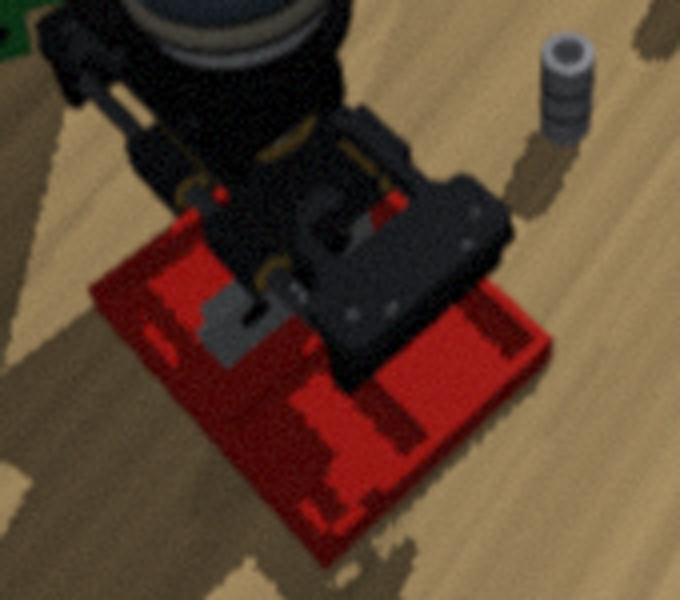

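The bracket is inside the pocket (toe at (240,330)). I nudge down to confirm contact.

{"fn": "arm_command", "kwargs": {"plan": [[[0,0,-0.04],0],[[0,0,-0.08],0],[[0,0,-0.08],0]]}}

```text
time: 5.3
position: [0.5194, -0.2387, 0.0246]
tool_rot: [0.444, -0.549, 0.55, -0.445]
ft_force: [-1.8, 1.4, 7.4]
grip_width: 0.0099
```

Contact (7 N). I open, rise, and look.

{"fn": "arm_command", "kwargs": {"plan": [[[0,0,0],0],[[0,0,0],0],[[0,0,0],0]], "fingers": -0.2}}

```text
time: 5.6
position: [0.5189, -0.2386, 0.0231]
tool_rot: [0.444, -0.55, 0.55, -0.445]
ft_force: [-0.4, 0.5, -0.3]
grip_width: 0.0261
```

{"fn": "arm_command", "kwargs": {"plan": [[[0,0,0.8],0],[[0,0,2],0],[[0,0,3.2],0],[[0,0,4],0],[[0,0,4],0]]}}

```text
time: 6.1
position: [0.5206, -0.2397, 0.1258]
tool_rot: [0.444, -0.548, 0.552, -0.445]
ft_force: [0.7, -0.0, -0.2]
grip_width: 0.0346
```

```bash
python3 w.py w4
```

```text
6.15 [ 0.5196 -0.239   0.1241] jaw deg -12.1 w 0.0347
tcp px at z.04 [257.6 194.1]
```

View pics/w4.png

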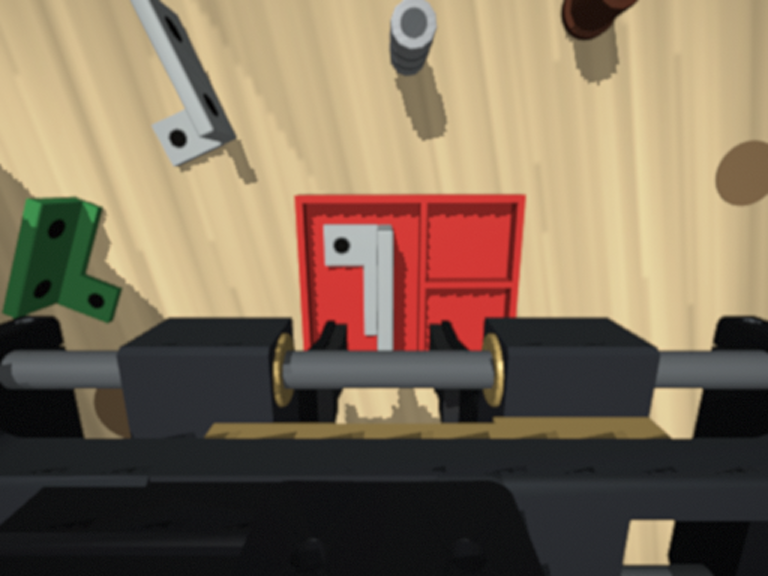

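The left bracket stands flat in the large pocket of the red tray (toe dot (341,245)), clear of the walls. Next, the bright lifter.

{"fn": "arm_command", "kwargs": {"plan": [[[0.5,1.6,0],0],[[1,3.2,0],0],[[1.5,4.8,0],0],[[1.76,5.66,0],0],[[1.76,5.66,0],0]], "fingers": 0.1}}

```text
time: 6.65
position: [0.562, -0.0935, 0.1212]
tool_rot: [-0.446, 0.55, -0.548, 0.445]
ft_force: [0.0, -1.1, -0.9]
grip_width: 0.0473
```

```bash
python3 w.py w5
```

```text
6.7 [ 0.562  -0.0953  0.1214] jaw deg -11.92 w 0.0477
tcp px at z.04 [260. 198.]
```

View pics/w5.png

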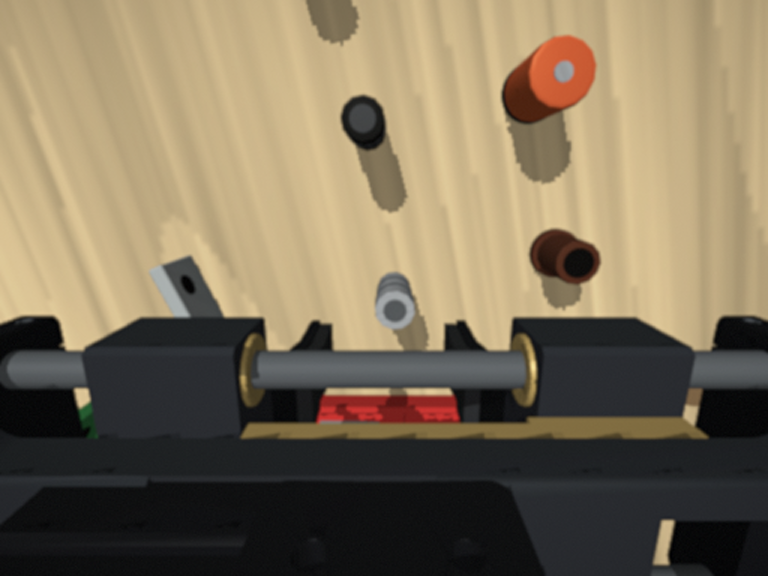

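Run:
```python
from h import *
c=camera("wrist");print(ray(c,[(394.5/1.5-.2,310.5/1.5-.2)],.056)[0].round(4),get_obs()["position"].round(4))
```

```text
[ 0.5636 -0.1012  0.056 ] [ 0.562  -0.0965  0.1216]
```

{"fn": "arm_command", "kwargs": {"plan": [[[0.04,-0.1,-1.2],0],[[0.04,-0.1,-2.4],0],[[0.04,-0.1,-3.4],0],[[0.04,-0.1,-3.85],0],[[0.04,-0.1,-3.85],0]]}}

```text
time: 7.25
position: [0.5622, -0.1002, 0.0249]
tool_rot: [-0.445, 0.552, -0.549, 0.443]
ft_force: [-0.2, 0.2, 0.1]
grip_width: 0.0477
```

{"fn": "arm_command", "kwargs": {"plan": [[[0,0,0],0],[[0,0,0],0],[[0,0,0],0],[[0,0,0],0]], "fingers": -1}}

```text
time: 7.65
position: [0.5644, -0.0996, 0.0278]
tool_rot: [0.444, -0.549, 0.55, -0.445]
ft_force: [0.4, -0.1, 1.5]
grip_width: 0.0239
```

{"fn": "arm_command", "kwargs": {"plan": [[[0,0,1],0],[[0,0,2],0],[[0,0,3],0],[[0,0,4],0],[[0,0,4],0]]}}

```text
time: 8.15
position: [0.5662, -0.1001, 0.1303]
tool_rot: [0.443, -0.547, 0.552, -0.446]
ft_force: [-0.2, 0.1, -0.9]
grip_width: 0.023
```

{"fn": "arm_command", "kwargs": {"plan": [[[0.25,-1.6,0],0],[[0.5,-3.2,0],0],[[0.65,-4.4,0],0],[[0.7,-4.9,0],0],[[0.7,-4.9,0],0]]}}

```text
time: 8.65
position: [0.5808, -0.2232, 0.1257]
tool_rot: [-0.444, 0.551, -0.55, 0.444]
ft_force: [-0.1, 0.4, -1.3]
grip_width: 0.0229
```

```bash
python3 w.py w6
```

```text
8.7 [ 0.5804 -0.2214  0.1257] jaw deg -12.17 w 0.0237
tcp px at z.04 [258.6 193.2]
```

View pics/w6.png

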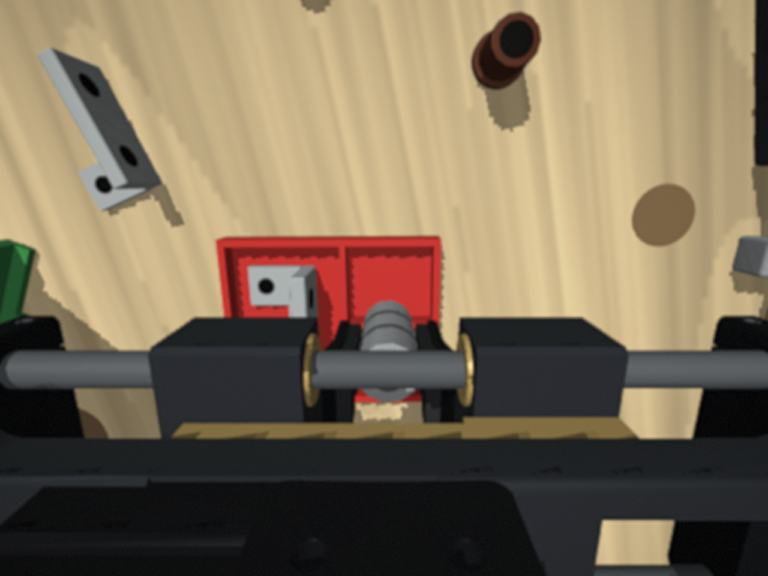

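The lifter (388,330) hangs over the red tray's near small pocket. Lowering.

{"fn": "arm_command", "kwargs": {"plan": [[[0,0,-1.4],0],[[0,0,-2.6],0],[[0,0,-3.3],0],[[0,0,-3.6],0],[[0,0,-3.75],0]]}}

```text
time: 9.2
position: [0.5807, -0.22, 0.0322]
tool_rot: [-0.445, 0.55, -0.549, 0.445]
ft_force: [-0.4, -0.1, 0.5]
grip_width: 0.0232
```

{"fn": "arm_command", "kwargs": {"plan": [[[0,0,-0.04],0],[[0,0,-0.08],0],[[0,0,-0.1],0],[[0,0,-0.1],0]]}}

```text
time: 9.6
position: [0.5821, -0.2221, 0.0318]
tool_rot: [0.444, -0.549, 0.551, -0.445]
ft_force: [0.6, 1.2, 2.6]
grip_width: 0.0233
```

{"fn": "arm_command", "kwargs": {"plan": [[[0,0,-0.02],0],[[0,0,-0.02],0],[[0,0,-0.02],0]], "fingers": 0}}

```text
time: 9.9
position: [0.5813, -0.2221, 0.0301]
tool_rot: [0.445, -0.55, 0.55, -0.444]
ft_force: [0.6, -0.0, -0.2]
grip_width: 0.0387
```

{"fn": "arm_command", "kwargs": {"plan": [[[0,0,0.8],0],[[0,0,2],0],[[0,0,3.2],0],[[0,0,4],0],[[0,0,4],0]]}}

```text
time: 10.4
position: [0.5833, -0.2232, 0.1331]
tool_rot: [0.444, -0.548, 0.552, -0.445]
ft_force: [0.7, -0.9, -0.3]
grip_width: 0.0432
```

```bash
python3 w.py w7
```

```text
10.45 [ 0.5821 -0.2225  0.1313] jaw deg -12.1 w 0.0435
tcp px at z.04 [257.4 192.2]
```

View pics/w7.png

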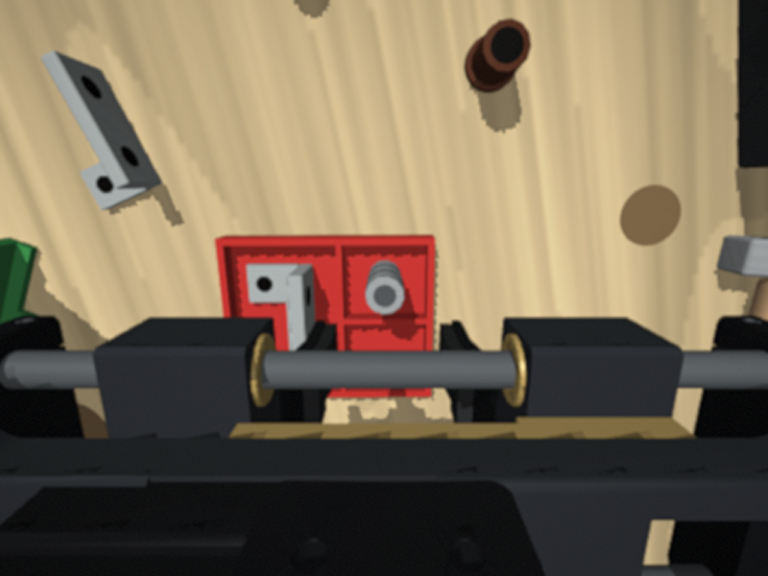

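The lifter stands upright at (384,290) in a small pocket of the red tray. Next, the right bracket.

{"fn": "arm_command", "kwargs": {"plan": [[[-1.4,1.2,0],1.1],[[-2.8,2.5,0],2.2],[[-4.2,3.8,0],3.3],[[-5.5,5,0],4.4],[[-6.12,5.53,0],4.8]]}}

```text
time: 10.95
position: [0.4223, -0.0799, 0.1285]
tool_rot: [0.551, -0.448, 0.441, -0.549]
ft_force: [-0.3, 0.4, -0.1]
grip_width: 0.0432
```

{"fn": "arm_command", "kwargs": {"plan": [[[0,0,0],0],[[0,0,0],0]]}}

```text
time: 11.15
position: [0.429, -0.0841, 0.1295]
tool_rot: [0.549, -0.445, 0.446, -0.549]
ft_force: [1.2, 0.3, -0.8]
grip_width: 0.0438
```

```bash
python3 w.py w8
```

```text
11.2 [ 0.4299 -0.0848  0.1297] jaw deg 11.86 w 0.0435
tcp px at z.04 [260.  194.9]
```

View pics/w8.png

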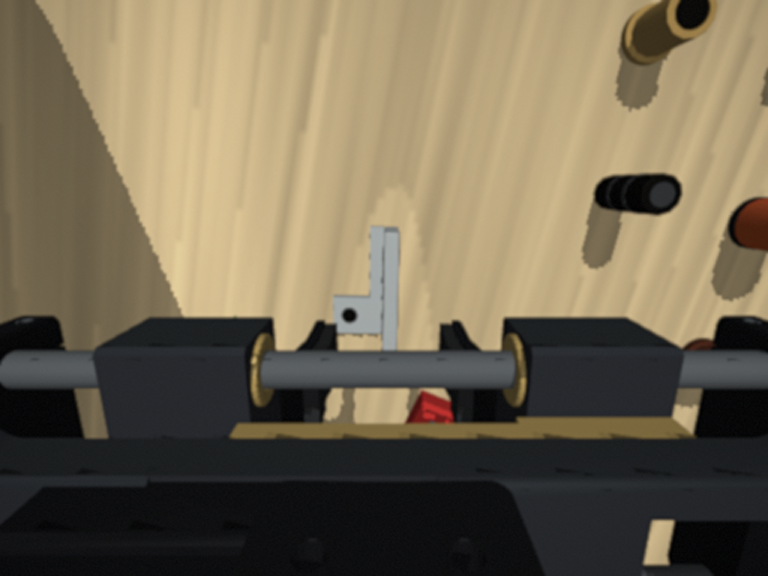

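The right bracket (toe dot (349,315)) lies centred and parallel between the fingers. Grasping.

{"fn": "arm_command", "kwargs": {"plan": [[[0,0,-1.6],0],[[0,0,-3.2],0],[[0,0,-4.1],0],[[0,0,-4.4],0],[[0,0,-4.4],0]]}}

```text
time: 11.7
position: [0.429, -0.0845, 0.0188]
tool_rot: [0.549, -0.446, 0.445, -0.549]
ft_force: [-0.5, 0.7, -0.9]
grip_width: 0.0434
```

{"fn": "arm_command", "kwargs": {"plan": [[[0,0,0],0],[[0,0,0],0],[[0,0,0],0],[[0,0,0],0],[[0,0,0],0]], "fingers": -1}}

```text
time: 12.2
position: [0.4289, -0.0838, 0.0206]
tool_rot: [-0.549, 0.445, -0.446, 0.549]
ft_force: [1.5, 2.0, 1.0]
grip_width: 0.0115
```

{"fn": "arm_command", "kwargs": {"plan": [[[0,0,1],0],[[0,0,2],0],[[0,0,3],0],[[0,0,4],0],[[0,0,4],0]]}}

```text
time: 12.7
position: [0.4299, -0.0843, 0.1225]
tool_rot: [-0.549, 0.443, -0.448, 0.55]
ft_force: [0.3, -0.8, -1.9]
grip_width: 0.0103
```

{"fn": "arm_command", "kwargs": {"plan": [[[0.5,1.6,0],-0.1],[[1,3.2,0],-0.2],[[1.4,4.8,0],-0.3],[[1.9,6.4,0],-0.4],[[2.4,8,0],-0.5]]}}

```text
time: 13.2
position: [0.4876, 0.1179, 0.1188]
tool_rot: [0.54, -0.458, 0.457, -0.539]
ft_force: [0.7, -1.2, -1.6]
grip_width: 0.0095
```

{"fn": "arm_command", "kwargs": {"plan": [[[0.5,1.6,0],0],[[1,3.2,0],0],[[1.4,4.8,0],-0.1],[[1.9,6.2,0],-0.15],[[2.1,6.9,0],-0.15]]}}

```text
time: 13.7
position: [0.541, 0.2919, 0.1184]
tool_rot: [-0.537, 0.46, -0.46, 0.537]
ft_force: [-0.4, -0.8, -1.9]
grip_width: 0.0093
```

{"fn": "arm_command", "kwargs": {"plan": [[[0,0,0],0],[[0,0,0],0]]}}

```text
time: 13.9
position: [0.5394, 0.2883, 0.1184]
tool_rot: [0.538, -0.461, 0.46, -0.535]
ft_force: [-0.5, -0.9, -1.0]
grip_width: 0.0098
```

```bash
python3 w.py w9
```

```text
13.95 [0.5394 0.2877 0.1187] jaw deg 8.65 w 0.0097
tcp px at z.04 [259.5 197.7]
```

View pics/w9.png

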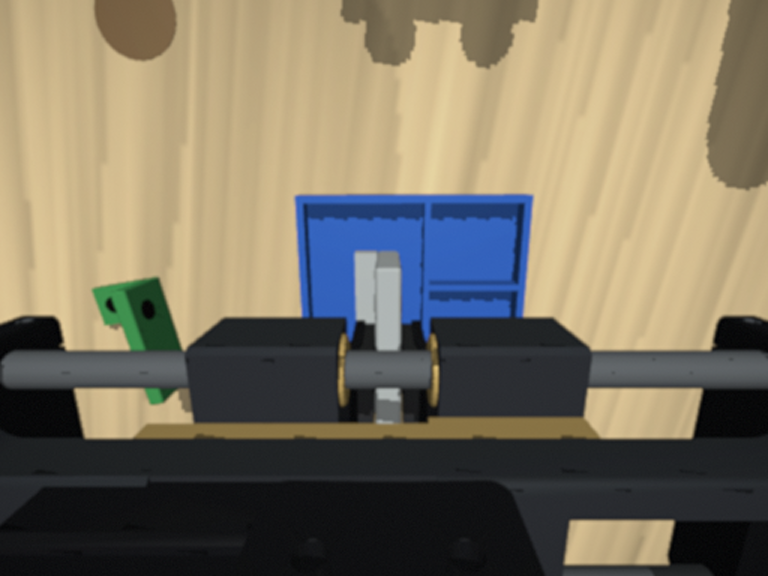

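The right bracket is aligned over the blue large pocket, in the same relative place as the red one was. Lowering.

{"fn": "arm_command", "kwargs": {"plan": [[[0,0,-1.4],0],[[0,0,-2.6],0],[[0,0,-3.3],0],[[0,0,-3.6],0],[[0,0,-3.7],0]]}}

```text
time: 14.45
position: [0.5402, 0.2875, 0.0266]
tool_rot: [0.537, -0.462, 0.461, -0.535]
ft_force: [-0.3, -0.5, -1.3]
grip_width: 0.0097
```

{"fn": "arm_command", "kwargs": {"plan": [[[0,0,-0.04],0],[[0,0,-0.08],0],[[0,0,-0.1],0],[[0,0,-0.12],0]]}}

```text
time: 14.85
position: [0.5416, 0.289, 0.0261]
tool_rot: [-0.536, 0.46, -0.461, 0.537]
ft_force: [-1.7, -1.9, 7.1]
grip_width: 0.0099
```

{"fn": "arm_command", "kwargs": {"plan": [[[0,0,0],0],[[0,0,0],0],[[0,0,0],0]], "fingers": -0.2}}

```text
time: 15.15
position: [0.541, 0.2889, 0.0247]
tool_rot: [-0.536, 0.461, -0.461, 0.536]
ft_force: [-0.6, -0.8, -0.9]
grip_width: 0.026
```

{"fn": "arm_command", "kwargs": {"plan": [[[0,0,0.8],0],[[0,0,2],0],[[0,0,3.2],0],[[0,0,4],0],[[0,0,4],0]]}}

```text
time: 15.65
position: [0.543, 0.2897, 0.1277]
tool_rot: [-0.534, 0.46, -0.462, 0.538]
ft_force: [0.3, 0.2, 0.1]
grip_width: 0.035
```

```bash
python3 w.py w10
```

```text
15.7 [0.5417 0.2892 0.1258] jaw deg 8.66 w 0.0351
tcp px at z.04 [257.2 194.9]
```

View pics/w10.png

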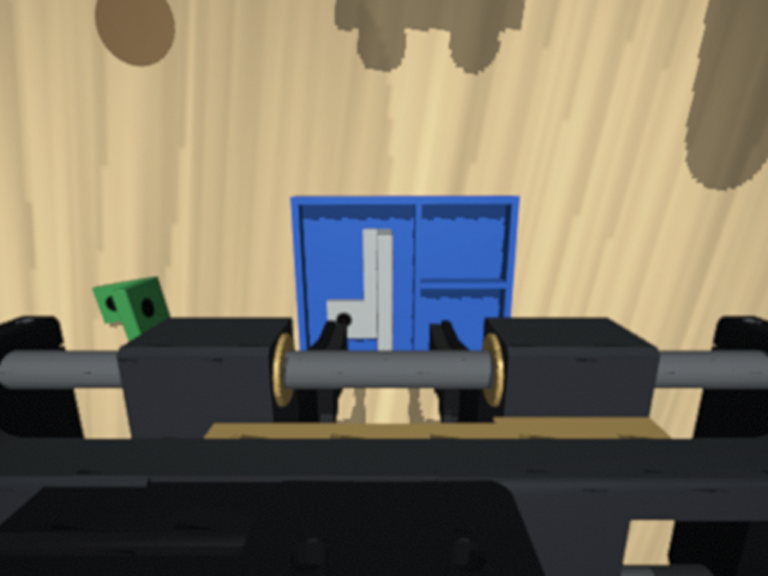

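The right bracket stands flat in the blue large pocket. Now the brass bush.

{"fn": "arm_command", "kwargs": {"plan": [[[0.15,-1.6,0],0],[[0.3,-3.2,0],0],[[0.45,-4.8,0],0],[[0.6,-6.4,0],0],[[0.69,-7.26,0],0]], "fingers": 0.2}}

```text
time: 16.2
position: [0.5571, 0.1045, 0.1227]
tool_rot: [0.537, -0.462, 0.461, -0.535]
ft_force: [0.4, 0.1, -1.1]
grip_width: 0.0518
```

{"fn": "arm_command", "kwargs": {"plan": [[[0,0,0],0],[[0,0,0],0]]}}

```text
time: 16.4
position: [0.5572, 0.1071, 0.1232]
tool_rot: [0.536, -0.462, 0.46, -0.535]
ft_force: [-0.2, -0.1, -0.0]
grip_width: 0.052
```

```bash
python3 w.py w11
```

```text
16.45 [0.5572 0.1078 0.1234] jaw deg 8.65 w 0.0522
tcp px at z.04 [259.6 195.1]
```

View pics/w11.png

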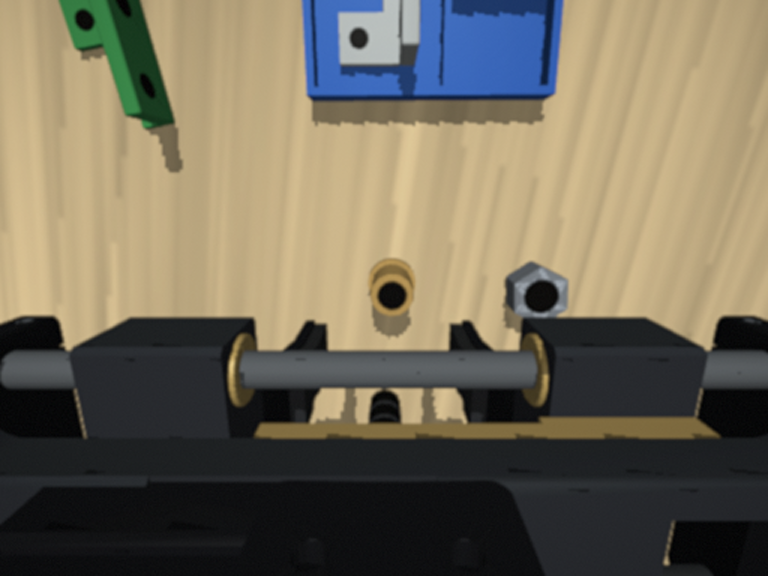

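The brass bush's bore at (391,295) matches the predicted TCP pixel (389,293). Descending.

{"fn": "arm_command", "kwargs": {"plan": [[[0.04,0,-1.4],0],[[0.04,0,-2.8],0],[[0.04,0,-3.8],0],[[0.04,0,-4.2],0],[[0.04,0,-4.2],0]]}}

```text
time: 16.95
position: [0.5577, 0.1085, 0.018]
tool_rot: [0.537, -0.461, 0.459, -0.536]
ft_force: [-0.5, -0.3, -0.5]
grip_width: 0.0524
```

{"fn": "arm_command", "kwargs": {"plan": [[[0,0,0],0],[[0,0,0],0],[[0,0,0],0],[[0,0,0],0]], "fingers": -1}}

```text
time: 17.35
position: [0.5597, 0.1073, 0.0206]
tool_rot: [-0.536, 0.46, -0.461, 0.537]
ft_force: [-2.1, -1.1, 1.9]
grip_width: 0.0282
```

{"fn": "arm_command", "kwargs": {"plan": [[[0,0,1],0],[[0,0,2],0],[[0,0,3],0],[[0,0,4],0],[[0,0,4],0]]}}

```text
time: 17.85
position: [0.5616, 0.1073, 0.1231]
tool_rot: [-0.534, 0.459, -0.463, 0.538]
ft_force: [0.5, 0.0, 0.0]
grip_width: 0.0272
```

{"fn": "arm_command", "kwargs": {"plan": [[[0.4,1.6,0],0],[[0.8,3.2,0],0],[[1.2,4.8,0],0],[[1.65,6.43,0],0],[[1.65,6.43,0],0]]}}

```text
time: 18.35
position: [0.6011, 0.2731, 0.1186]
tool_rot: [-0.536, 0.46, -0.46, 0.539]
ft_force: [-0.1, -0.7, -1.4]
grip_width: 0.0271
```

{"fn": "arm_command", "kwargs": {"plan": [[[0,0,0],0],[[0,0,0],0]]}}

```text
time: 18.55
position: [0.5992, 0.2669, 0.1184]
tool_rot: [0.537, -0.461, 0.461, -0.535]
ft_force: [-0.3, 0.1, -1.3]
grip_width: 0.0271
```

```bash
python3 w.py w12
```

```text
18.6 [0.5995 0.2666 0.1188] jaw deg 8.58 w 0.0271
tcp px at z.04 [259.7 197.4]
```

View pics/w12.png

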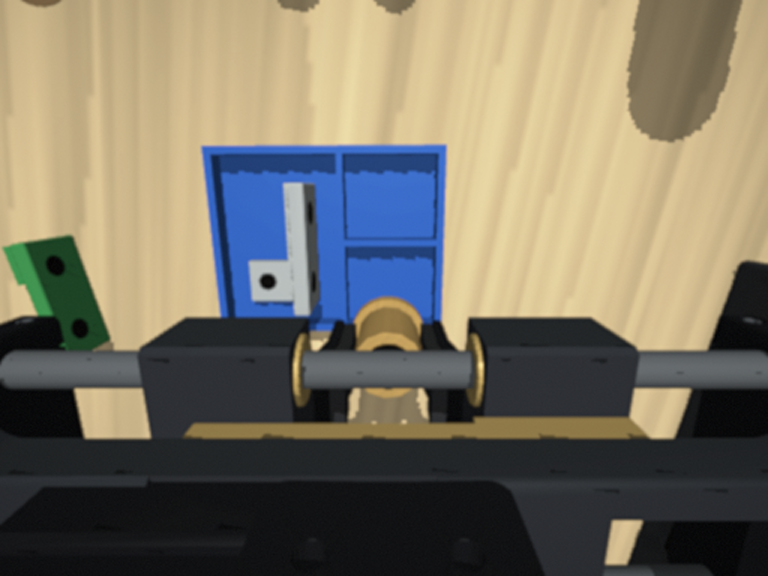

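The bush (388,330) hangs over the blue near small pocket. Lowering.

{"fn": "arm_command", "kwargs": {"plan": [[[0,0,-1.4],0],[[0,0,-2.6],0],[[0,0,-3.3],0],[[0,0,-3.6],0],[[0,0,-3.75],0]]}}

```text
time: 19.1
position: [0.6001, 0.2668, 0.0251]
tool_rot: [0.536, -0.462, 0.461, -0.535]
ft_force: [-0.2, 0.8, -0.3]
grip_width: 0.0269
```

{"fn": "arm_command", "kwargs": {"plan": [[[0,0,-0.04],0],[[0,0,-0.07],0],[[0,0,-0.1],0],[[0,0,-0.1],0]]}}

```text
time: 19.5
position: [0.6012, 0.2682, 0.0246]
tool_rot: [-0.536, 0.46, -0.461, 0.537]
ft_force: [0.7, -0.3, 2.4]
grip_width: 0.0271
```

{"fn": "arm_command", "kwargs": {"plan": [[[0,0,0],0],[[0,0,0],0],[[0,0,0],0]], "fingers": 0}}

```text
time: 19.8
position: [0.6003, 0.2682, 0.0233]
tool_rot: [-0.536, 0.461, -0.461, 0.536]
ft_force: [0.3, -0.0, -0.2]
grip_width: 0.0409
```

{"fn": "arm_command", "kwargs": {"plan": [[[0,0,0.8],0],[[0,0,2],0],[[0,0,3.2],0],[[0,0,4],0],[[0,0,4],0]]}}

```text
time: 20.3
position: [0.6026, 0.2688, 0.1266]
tool_rot: [-0.534, 0.459, -0.462, 0.538]
ft_force: [0.1, -0.3, 0.0]
grip_width: 0.0434
```

```bash
python3 w.py w13
```

```text
20.35 [0.6012 0.2684 0.1246] jaw deg 8.66 w 0.0433
tcp px at z.04 [257.  195.1]
```

View pics/w13.png

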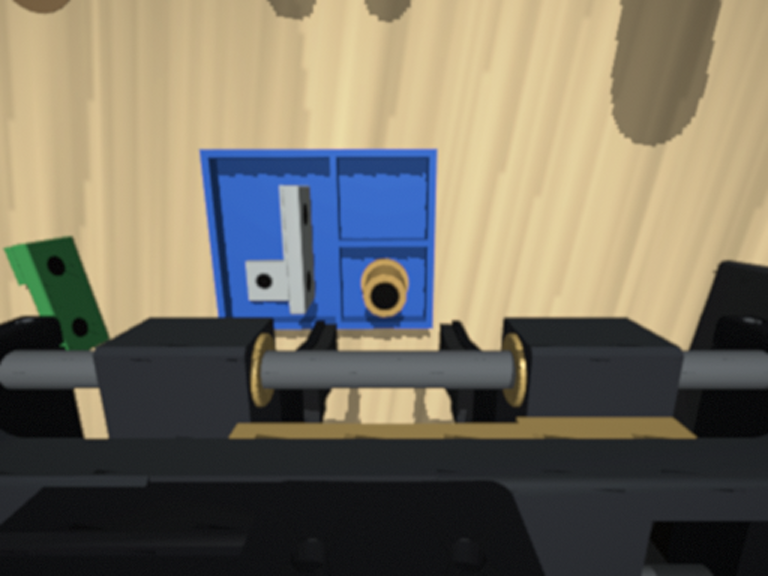

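The bush stands in its pocket, (384,288). Now the filter.

{"fn": "arm_command", "kwargs": {"plan": [[[0.5,-1.7,0],0],[[1,-3.4,0],0],[[1.5,-5.1,0],0],[[2,-6.8,0],0],[[2.4,-8.5,0],0]], "fingers": 0.35}}

```text
time: 20.85
position: [0.6595, 0.054, 0.1209]
tool_rot: [0.537, -0.462, 0.46, -0.536]
ft_force: [-0.3, 0.5, 0.3]
grip_width: 0.0583
```

{"fn": "arm_command", "kwargs": {"plan": [[[0.57,-1.83,0],0],[[0.57,-1.83,0],0],[[0.57,-1.83,0],0],[[0.57,-1.83,0],0]]}}

```text
time: 21.25
position: [0.6731, 0.0108, 0.1217]
tool_rot: [0.537, -0.462, 0.46, -0.536]
ft_force: [-0.1, 0.7, -0.6]
grip_width: 0.0585
```

```bash
python3 w.py w14
```

```text
21.3 [0.6733 0.0114 0.122 ] jaw deg 8.73 w 0.0589
tcp px at z.04 [259.7 195.9]
```

View pics/w14.png

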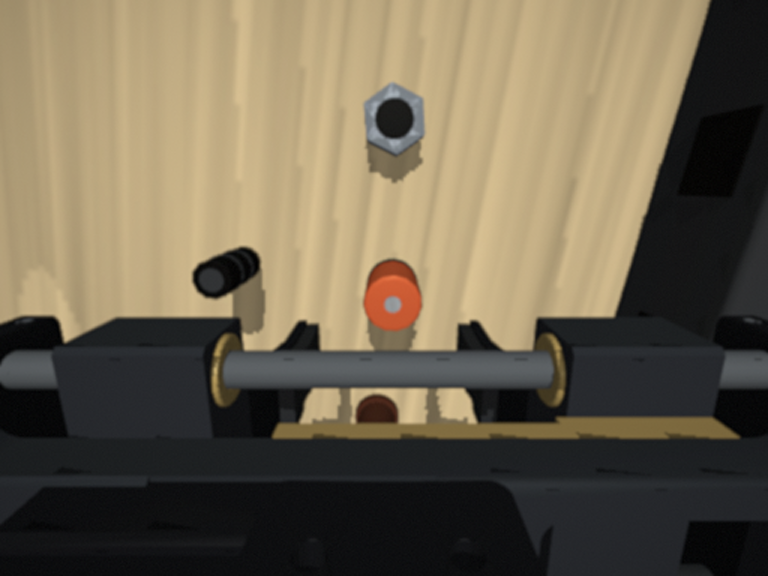

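Before descending, I check the gripper body's clearance to the black block, and the filter position from the wrist view.

Run:
```python
from h import *
c=camera("wrist");print("filter",ray(c,[(392/1.5-.2,303.5/1.5-.2)],.054)[0].round(4),get_obs()["position"].round(4))
c=camera("top")
b=ray(c,[(375/800*512,76/600*384)],0)[0];print("block base",b)
for z in (.03,.05,.07,.09,.11):print(z,ray(c,[(375/800*512,42/600*384)],z)[0].round(3))
```

```text
filter [0.675 0.01  0.054] [0.6736 0.0116 0.1224]
block base [8.40020941e-01 4.79404878e-02 1.11022302e-16]
0.03 [0.876 0.047 0.03 ]
0.05 [0.863 0.046 0.05 ]
0.07 [0.851 0.046 0.07 ]
0.09 [0.839 0.045 0.09 ]
0.11 [0.827 0.044 0.11 ]
```

The wrist view agrees with the first measurement of the filter, and the block face is at x=0.84, clear of the body (0.77). Descending.

{"fn": "arm_command", "kwargs": {"plan": [[[0.04,0,-1.4],0],[[0.04,0,-2.6],0],[[0.04,0,-3.5],0],[[0.04,0,-3.85],0],[[0.04,0,-3.85],0]]}}

```text
time: 21.9
position: [0.6744, 0.011, 0.0257]
tool_rot: [0.537, -0.461, 0.46, -0.536]
ft_force: [0.8, -0.1, 0.4]
grip_width: 0.0589
```

{"fn": "arm_command", "kwargs": {"plan": [[[0,0,0],0],[[0,0,0],0],[[0,0,0],0],[[0,0,0],0]], "fingers": -1}}

```text
time: 22.3
position: [0.6761, 0.0097, 0.0282]
tool_rot: [-0.536, 0.46, -0.461, 0.537]
ft_force: [1.0, 0.1, 2.9]
grip_width: 0.0354
```

{"fn": "arm_command", "kwargs": {"plan": [[[0,0,1],0],[[0,0,2],0],[[0,0,3],0],[[0,0,4],0],[[0,0,4],0]]}}

```text
time: 22.8
position: [0.6784, 0.0094, 0.1312]
tool_rot: [-0.535, 0.458, -0.463, 0.538]
ft_force: [0.5, -0.0, -0.6]
grip_width: 0.035
```

{"fn": "arm_command", "kwargs": {"plan": [[[-0.4,1.6,0],0],[[-0.8,3.2,0],0],[[-1.3,4.8,0],0],[[-1.7,6.4,0],0],[[-2.1,8,0],0]]}}

```text
time: 23.3
position: [0.6215, 0.211, 0.1254]
tool_rot: [0.537, -0.462, 0.46, -0.536]
ft_force: [0.8, 0.2, -0.4]
grip_width: 0.0354
```

{"fn": "arm_command", "kwargs": {"plan": [[[-0.4,1.6,0],0],[[-0.8,3.2,0],0],[[-1.2,4.6,0],0],[[-1.2,4.6,0],0],[[-1.2,4.6,0],0]]}}

```text
time: 23.8
position: [0.5917, 0.3253, 0.1254]
tool_rot: [0.538, -0.46, 0.46, -0.536]
ft_force: [0.3, -1.8, -2.0]
grip_width: 0.035
```

```bash
python3 w.py w15
```

```text
23.85 [0.5923 0.3243 0.1257] jaw deg 8.69 w 0.035
tcp px at z.04 [259.9 196.2]
```

View pics/w15.png

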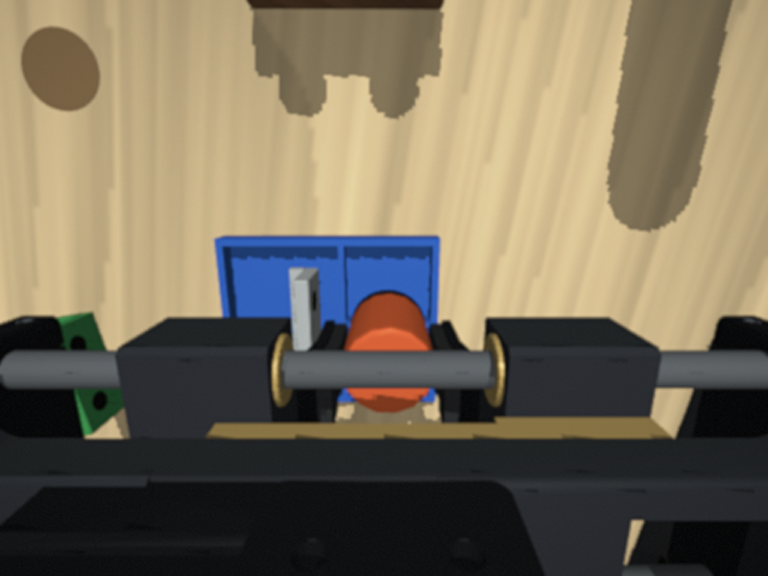

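The filter is over the far small pocket of the blue tray, and the bracket plate at (305,305) is clear of the left finger. Lowering.

{"fn": "arm_command", "kwargs": {"plan": [[[0,0,-1.4],0],[[0,0,-2.6],0],[[0,0,-3.3],0],[[0,0,-3.6],0],[[0,0,-3.75],0]]}}

```text
time: 24.35
position: [0.5932, 0.3233, 0.0322]
tool_rot: [0.536, -0.462, 0.461, -0.535]
ft_force: [-1.2, 0.4, 5.3]
grip_width: 0.0352
```

{"fn": "arm_command", "kwargs": {"plan": [[[0,0,-0.04],0],[[0,0,-0.07],0],[[0,0,-0.1],0],[[0,0,-0.1],0]]}}

```text
time: 24.75
position: [0.5941, 0.325, 0.0322]
tool_rot: [-0.536, 0.46, -0.461, 0.537]
ft_force: [0.3, -0.6, 2.2]
grip_width: 0.0353
```

{"fn": "arm_command", "kwargs": {"plan": [[[0,0,0],0],[[0,0,0],0],[[0,0,0],0]], "fingers": 0.12}}

```text
time: 25.05
position: [0.593, 0.325, 0.0309]
tool_rot: [-0.536, 0.461, -0.461, 0.536]
ft_force: [-0.1, -0.1, 0.1]
grip_width: 0.0469
```

{"fn": "arm_command", "kwargs": {"plan": [[[0,0,0.6],0],[[0,0,1.6],0],[[0,0,2.8],0],[[0,0,4],0],[[0,0,5],0]]}}

```text
time: 25.55
position: [0.5936, 0.3251, 0.1587]
tool_rot: [-0.536, 0.46, -0.461, 0.537]
ft_force: [0.6, 0.7, -0.8]
grip_width: 0.0485
```

{"fn": "arm_command", "kwargs": {"plan": [[[-1,-0.8,0.6],0],[[-2,-1.6,1.2],0],[[-3,-2.4,1.6],0],[[-4,-3.2,1.6],0],[[-4,-3.2,1.6],0]]}}

```text
time: 26.05
position: [0.4887, 0.2428, 0.1968]
tool_rot: [0.537, -0.462, 0.46, -0.535]
ft_force: [0.4, 0.5, 0.7]
grip_width: 0.049
```

```bash
python3 w.py w16; python3 w.py t16 top; python3 w.py s16 scene
```

```text
26.1 [0.4915 0.2441 0.197 ] jaw deg 8.6 w 0.0493
tcp px at z.04 [262.1 179. ]
26.15 [0.4934 0.2448 0.1971] jaw deg 8.62 w 0.0485
26.2 [0.4942 0.2452 0.1968] jaw deg 8.64 w 0.0487
```

View pics/s16.png

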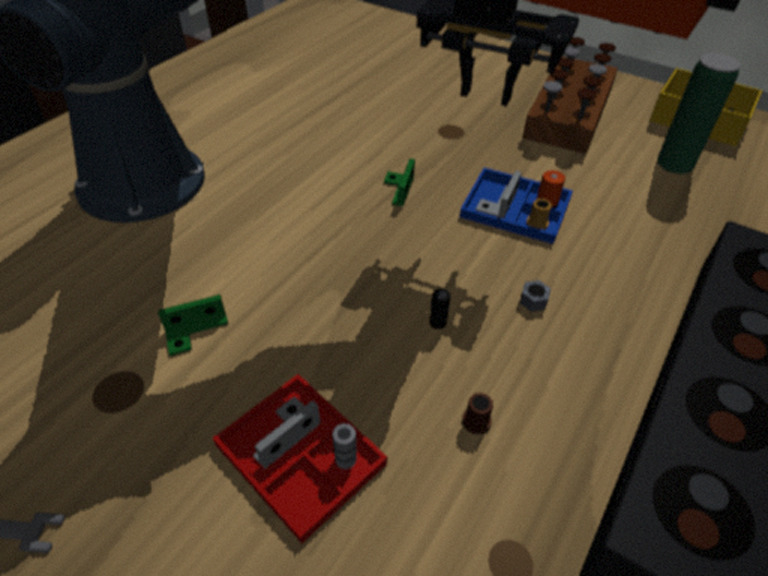

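View pics/t16.png

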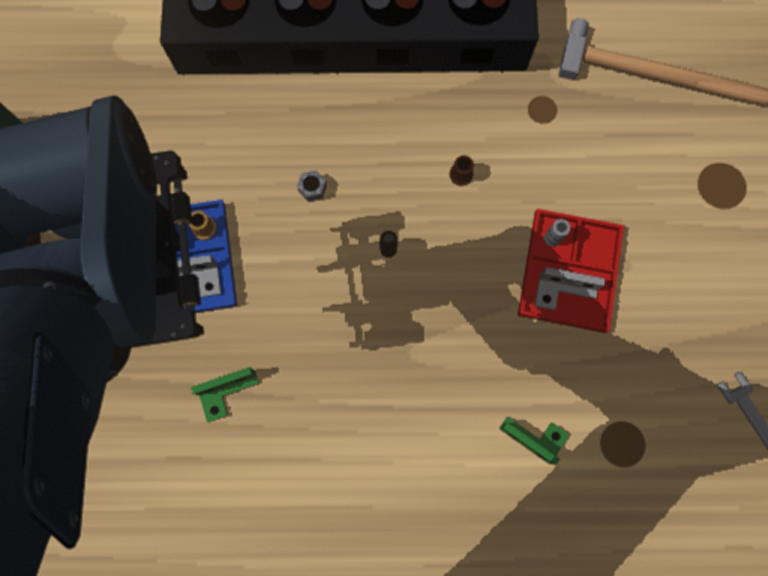

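All five parts are in their trays. The old lifter (440,307), rusty bush (478,412) and nut (535,295) are in place in the scene view. One enlarged look at each tray before handing in.

Run:
```python
from h import *
c=camera("scene")
a=c["pixels"][100:170,295:395,::-1];b=c["pixels"][245:365,135:265,::-1]
A=cv2.resize(a,(400,280),interpolation=cv2.INTER_CUBIC);B=cv2.resize(b,(390,360),interpolation=cv2.INTER_CUBIC)
o=np.zeros((360,790,3),np.uint8);o[:280,:400]=A;o[:,400:]=B;cv2.imwrite("pics/fin.png",o)
```

```text
(no output)
```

View pics/fin.png

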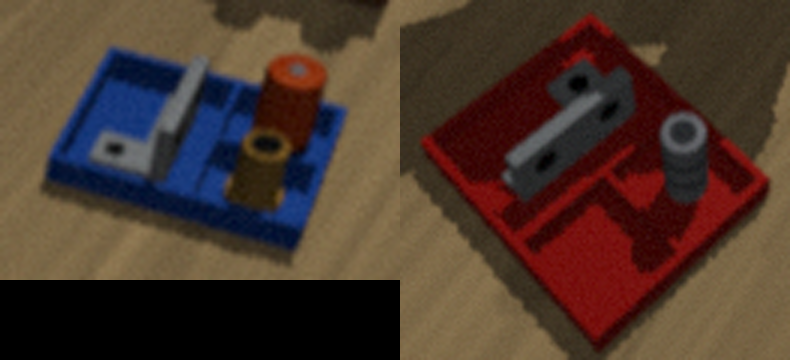

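Both brackets stand flat. The filter (297,100), bush (258,170) and lifter (685,155) stand upright, one to a pocket. Handing in.

```bash
python3 -c "
from rig import hand_in,get_obs
o=get_obs();print(o['time'],o['grip_width'],o['ft_force'].round(1));print(hand_in())"
```

```text
26.25 0.048823990257097674 [-0.1  0.8  0.2]
the job is handed in; nothing more can be done
None
```

Both kits are made up and handed in at 26 s of robot time, well under the 109 s limit.

- **Red tray:** holds the left-hand bracket in the large pocket and the bright steel lifter in a small pocket.
- **Blue tray:** holds the right-hand bracket in the large pocket, with the brass bush and the orange filter each in its own small pocket.

**Last checks:** the scene, top and enlarged views showed both brackets flat on their feet and the other three parts upright. The sooty lifter, rusty bush, nut and green look-alikes appear where they were, judged by eye, not re-measured. The gripper was open at 49 mm, clear above the bench, with about zero force on the wrist.

**Small disagreements:**
- The wrist and top cameras differed by about 4 mm on the lifter's position, so I grasped between the two.
- The left bracket met the tray floor with a brief 22 N reading, the highest force I saw.

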